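# Restand the capacitor bank and lock its sill

### The job

Some capacitors of the bank have tipped over: first stand every one of them upright on its foot in the lane between the blue fence and the sill's black slot, in line with those still standing. Then use the ring wrench, not the fingers, to turn the hex head in the corner clockwise until it stops, so that the orange sill is fully up, lifting and reseating the wrench for each short stroke between the two walls. Finally lay the wrench back on the green mat, with all capacitors still standing in the lane and the meter, mug and screwdriver left where they are.

Things in the scene. Friction and masses are not known exactly. Their poses are not given: they have to be found in the camera images.
- rig: fixed capacitor rack: grey base plate, top 20 mm above the table, 160 mm deep (its x from -100 to +60 mm), 470 mm long (its y from -235 to +235 mm). Origin on the table under the plate, x axis away from the robot, z up. An upright blue fence runs along its far edge: inner face at x = +45 mm, top 45 mm above the table. A 12 mm thick foot plate joins it at its -y end and carries the corner
- lane (a point): middle of the lane, on the plate's top, at rack x = +12, y = 0; axes as the rack's. The lane runs along y between the fence and the sill's black slot (rack x -30 to -22 mm); a capacitor is in the lane with its foot centre within 12 mm of this line, its sides square to it. Five white squares at y = -176, -88, 0, 88, 176 mm mark places
- corner (a point): on the hex head's axis (rack x = -20, y = -350 mm), 60 mm above the table; axes as the rack's. Two upright blue walls, 8 mm thick, tops 90 mm above the table, stand 40 to 112 mm from this axis, inner faces on rays 58 deg either side of -x. So the wrench handle must point within about 48 deg of -x; with fingers gripping it 90 mm out, within about 42 deg
- hexhead: steel hex head, 30 mm across flats, 16 mm high, a 7 mm cone above it as lead-in; origin on its axis at the underside of the hex, where a 46 mm flange carries the seated wrench. Its x axis is square to two flats (red mark on top towards -x). The wrench fits with its x axis along the head's, or at any multiple of 60 deg from it. Turns at about 0.3 N m
- cam (a joint): turn of the hex head, rad: grows clockwise seen from above, from 0 (head's x axis along the rack's x axis) to the hard stop at 3.0; starts between 0 and 0.5. It lifts the orange sill 6 mm per rad out of its slot: the sill's top is 3.5 mm below the plate's top at 0, 14.5 mm above it at 3.0
- wrench: steel ring wrench with red handle, 0.22 kg, 14 mm thick; origin at the ring's centre, at its underside; the handle (14 mm wide and high) runs along its -x axis from 22 to 164 mm. The ring's six-sided hole is 32.4 mm across flats (two of them square to x), outside 46 mm; about 9 deg of play either way on the head. Starts flat on the mat
- wrench_mid (a point): point on the wrench handle, 80 mm from the ring's centre, at mid thickness
- mat: fixed green tool mat 110 (x) x 240 (y) x 3 mm; origin under its centre, on the table
- meter: yellow handheld meter 150 x 75 x 35 mm, origin at the centre of its underside, to be left alone
- mug: white mug 80 mm wide, 90 mm tall, origin at the centre of its foot, to be left alone
- driver: screwdriver with a red handle, about 200 mm long, lying beyond the rack's fence, to be left alone
- T1: square-can capacitor, 42 x 42 mm and 94 mm tall (two 8 mm brass terminals stand proud of its top), 0.25 kg, blue with a black foot and grey top; origin at the centre of its foot, its z axis points from foot to top. Lies on its side on the plate at the start, foot in the lane and top towards the robot, flat side down; may be absent
- T2: square-can capacitor, 42 x 42 mm and 94 mm tall (two 8 mm brass terminals stand proud of its top), 0.25 kg, blue with a black foot and grey top; origin at the centre of its foot, its z axis points from foot to top. Lies on its side on the plate at the start, foot in the lane and top towards the robot, flat side down; may be absent
- T3: square-can capacitor, 42 x 42 mm and 94 mm tall (two 8 mm brass terminals stand proud of its top), 0.25 kg, blue with a black foot and grey top; origin at the centre of its foot, its z axis points from foot to top. Lies on its side on the plate at the start, foot in the lane and top towards the robot, flat side down; may be absent
- N1: square-can capacitor, 42 x 42 mm and 94 mm tall (two 8 mm brass terminals stand proud of its top), 0.25 kg, blue with a black foot and grey top; origin at the centre of its foot, its z axis points from foot to top. Stands in the lane at the start
- N2: square-can capacitor, 42 x 42 mm and 94 mm tall (two 8 mm brass terminals stand proud of its top), 0.25 kg, blue with a black foot and grey top; origin at the centre of its foot, its z axis points from foot to top. Stands in the lane at the start

How it is judged:
By the outcome, as a careful person would: the job done as asked, in the order asked, and still so for the second after the job is handed in, with the robot touching nothing.
Of T1, T2, T3 only 1 to 3 are there at a start; the rules pass over those that are not, and their reading is None.
At some moment in a run one of wrench may be knocked a few centimetres aside while the robot is not near it.
It also fails if it takes over 210 s, if anything falls off the work surface, if the arm or the gripper's body presses on something with over 40 N, if the wrist force passes 120 N, or if a joint passes its speed limit or range.

### The arm

A 6-joint arm with a two-finger parallel gripper is mounted at the origin on the work surface. World frame = base frame: x ahead of the robot, y to its left, z up, the work surface at z = 0. Lengths are in m, angles in rad, forces in N, time in s.
With the tool pointing down it reaches from about 0.325 to 1 m from the base axis. Payload 5.1 kg.
Tool frame: the origin (TCP) lies at the very end of the fingers, on their centre line; the grasp point (between the pads) lies 19 mm behind it; z points along the fingers, y is the line along which they close (so a half turn about z gives the same grasp; the last joint's range is limited). The gripper opens to 85 mm and grips with 20 to 120 N. Pads are 22 mm wide; open, the fingers measure 114 mm over their backs; the gripper's body (76 mm by 85 mm) begins 54 mm behind the grasp point. The pads swing forward as they close: fully open they stand 13 mm farther back than shut.
Start: joints at [-1.192, 0.124, 1.65, -0, 1.367, -0.083], TCP at [0.29, -0.582, 0.231] pointing down, gripper open.
Joint ranges: [-2.61, 2.61], [-1.02, 2.33], [0.03, 2.71], [-1.35, 4.49], [0.32, 2.68], [-2.91, 2.91]. Speed limits (rad/s): [2.57, 2.57, 3.14, 3.14, 3.14, 3.14].

### API

Orientations are given as a unit quaternion [w, x, y, z].
In Python, from plant import r, claw, kin, vision, order gives the robot as it stands. Calls block until the motion is done:
- r.reach(position, orientation): joint-space move of the TCP to a pose.
- r.move_straight(position, velocity=0.15, rotation=None, max_force=None): straight line of the TCP; rotation=None keeps the orientation; velocity is the mean speed in m/s. With max_force (N) it stops when the force on the tool has changed by that much, and returns True; else False.
- r.goto_joints(angles): joint-space move.
- claw.set_gripper(opening): finger opening in m; the grip force is fixed at half the most; returns when the fingers have stopped.
- r.hold(seconds).
- kin.ik(position, orientation): joint angles nearest the present ones, or None.
- r.observe(): the state.
- vision.read_camera(name): name is "scene" or "top" or "wrist"; returns a dict with "image" (480x640x3 uint8, blue, green, red), "camera_matrix" (3x3 intrinsics, pixels), "k1" (the pictures are not rectified: a ray, as slopes to the right and down, at radius r is drawn at 1 + k1 r^2 times it, then the intrinsics apply), "rvec" (rotation vector, rad) and "tvec" (3), from world to camera coordinates, as OpenCV has them. Camera axes: x right, y down, z forward; pixel columns grow to the right and rows downward; lengths in m; the calibration is good to about 2 mm. A picture is of the moment at which its call begins. There is no depth.
A pose or a line that the arm cannot do raises r.MotionError and nothing moves.
- order.hand_in(): hands the job in; it is judged then, once.
The state is a dict: "t": time; "qpos": joint angles; "joint_vel": joint speeds; "effort": joint torques, N m; "position": TCP position; "eef_rot": TCP orientation; "contact_force": force on the tool from outside, world axes, zero at the start; "ft_torque": the same for the moment, N m; "grip_width": finger opening in m; "grip_force": force on a finger pad.
Only numpy, scipy, OpenCV 4.12 (cv2) and the standard library are available. Lean on these libraries where they do the work, as an engineer would, in place of code of your own. Each camera call takes 0.05 s, during which the arm holds its last target. There are 200 camera calls.

## Working session

There is one attempt and no reset: what is moved stays moved. The work goes in short steps, each a Python script; the robot and the scene stay as the last script left them, time stands still between calls to the robot, and variables do not carry over. Pictures are saved under pics/ and viewed, at most 18 in all, crops included, and the job is handed in when it is done.

```bash
ls; mkdir -p pics; cat > h.py <<'E'
import numpy as np, cv2
from scipy.spatial.transform import Rotation as R
from plant import r, claw, kin, vision, order
def cam(n):
    d=vision.read_camera(n); d={k:(np.array(v) if k!='k1' else v) for k,v in d.items()}
    d['R']=cv2.Rodrigues(d['rvec'].astype(float))[0]; d['c']=-d['R'].T@d['tvec'].ravel(); return d
def dist(d): return np.array([d['k1'],0,0,0,0.])
def rays(d,px):
    p=cv2.undistortPoints(np.array(px,float).reshape(-1,1,2),d['camera_matrix'],dist(d)).reshape(-1,2)
    return np.c_[p,np.ones(len(p))]@d['R']
def onplane(d,px,z):
    v=rays(d,px); return d['c']+v*((z-d['c'][2])/v[:,2])[:,None]
def proj(d,P):
    return cv2.projectPoints(np.array(P,float).reshape(-1,1,3),d['rvec'].astype(float),d['tvec'].astype(float),d['camera_matrix'],dist(d))[0].reshape(-1,2)
def tri(obs): # list of (d,px)
    A=np.zeros((3,3));b=np.zeros(3)
    for d,px in obs:
        v=rays(d,[px])[0]; v/=np.linalg.norm(v); M=np.eye(3)-np.outer(v,v); A+=M;b+=M@d['c']
    return np.linalg.solve(A,b)
E
python3 - <<'E'
from h import *
for n in ('scene','top','wrist'):
    d=cam(n); cv2.imwrite(f'pics/{n}0.png',d['image']); print(n,d['c'].round(3),d['k1'],d['camera_matrix'].round(1).tolist(),d['R'].round(2).tolist())
o=r.observe(); print({k:np.round(v,3).tolist() for k,v in o.items()})
E
```

```text
pics
plant.py
scene [ 1.327 -0.533  1.251] -0.07421920570611736 [[582.2, 0.0, 316.5], [0.0, 582.2, 231.9], [0.0, 0.0, 1.0]] [[0.53, 0.85, -0.0], [0.68, -0.42, -0.6], [-0.51, 0.32, -0.8]]
top [ 0.501 -0.081  1.363] -0.06217210556904981 [[466.9, 0.0, 320.0], [0.0, 466.9, 237.9], [0.0, 0.0, 1.0]] [[0.01, -1.0, 0.0], [-1.0, -0.01, -0.04], [0.04, -0.0, -1.0]]
wrist [ 0.354 -0.55   0.372] -0.017116966999421734 [[392.1, 0.0, 314.6], [0.0, 392.1, 241.9], [0.0, 0.0, 1.0]] [[0.45, -0.9, -0.0], [-0.86, -0.43, 0.28], [-0.25, -0.12, -0.96]]
{'t': 0.15, 'qpos': [-1.192, 0.124, 1.651, 0.0, 1.367, -0.083], 'joint_vel': [0.0, -0.003, -0.003, -0.0, -0.0, -0.001], 'effort': [0.001, -42.423, -36.601, -0.0, 0.005, 0.0], 'position': [0.289, -0.581, 0.23], 'eef_rot': [-0.001, 0.973, 0.229, -0.0], 'contact_force': [-0.065, 0.089, -0.386], 'ft_torque': [0.027, 0.013, -0.019], 'grip_force': 0.0, 'grip_width': 0.085}
```

View pics/scene0.png

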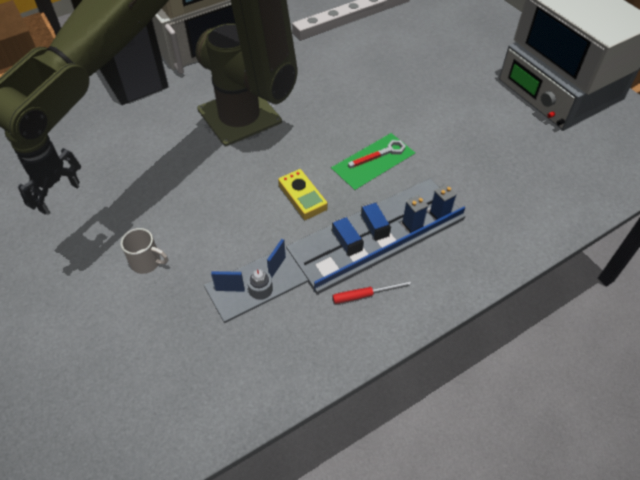

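View pics/top0.png

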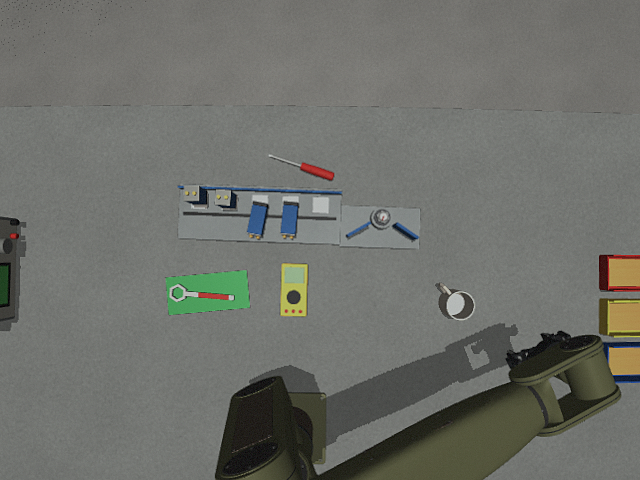

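The top view shows two tipped capacitors at about (258,217) and (290,217), and two standing at (195,195) and (226,199). The free white square is at (320,205), the hex at (381,216), and the wrench is on the mat with its ring at (178,293) and handle end at (234,297). The scene view agrees. Next I'll get rough coordinates and close wrist views.

```bash
python3 - <<'E'
from h import *
d=cam('top')
for n,p,z in [('T_a',(258,217),.06),('T_b',(290,217),.06),('hex',(381,216),.06),('sq',(320,205),.02),('plateL',(179,238),.02),('plateR',(341,245),.02),('ring',(178,293),.015),('hend',(234,297),.015),('fenceL',(179,187),.045),('fenceR',(341,192),.045),('meter',(294,290),.035),('mug',(456,305),.09)]:
    print(n,onplane(d,[p],z)[0].round(3))
down=lambda yaw:(R.from_euler('z',yaw)*R.from_quat([1,0,0,0])).as_quat()[[3,0,1,2]]
# wrist views, tool x towards +x
for i,(x,y) in enumerate([(0.50,-.32),(0.50,-.13),(0.50,0.10),(0.40,0.28)]):
    for k,z in enumerate((.22,.30) if i==3 else (.22,)):
        r.reach([x,y,z],down(0)); w=cam('wrist'); cv2.imwrite(f'pics/w{i}{k}.png',w['image']); np.savez(f'pics/w{i}{k}.npz',**w); print(i,r.observe()['position'].round(3) if hasattr(r.observe()['position'],'round') else r.observe()['position'],w['c'].round(3),r.observe()['t'])
ims=[cv2.resize(cv2.imread(f'pics/w{i}0.png'),(400,300)) for i in range(4)]
cv2.imwrite('pics/m1.png',np.vstack([np.hstack([ims[0],ims[1]]),np.hstack([ims[2],ims[3]])]))
E
```

```text
T_a [0.606 0.093 0.06 ]
T_b [0.607 0.003 0.06 ]
hex [ 0.613 -0.252  0.06 ]
sq [ 0.646 -0.081  0.02 ]
plateL [0.546 0.326 0.02 ]
plateR [ 0.531 -0.142  0.02 ]
ring [0.387 0.328 0.015]
hend [0.378 0.164 0.015]
fenceL [0.691 0.322 0.045]
fenceR [ 0.681 -0.14   0.045]
meter [ 0.402 -0.01   0.035]
mug [ 0.369 -0.456  0.09 ]
0 [ 0.5   -0.321  0.22 ] [ 0.572 -0.321  0.362] 1.5167
1 [ 0.5   -0.131  0.22 ] [ 0.572 -0.131  0.363] 2.35
2 [0.5   0.099 0.22 ] [0.572 0.099 0.362] 3.3167
3 [0.401 0.279 0.22 ] [0.473 0.279 0.362] 4.2
3 [0.401 0.279 0.3  ] [0.473 0.279 0.445] 4.6667
```

View pics/m1.png

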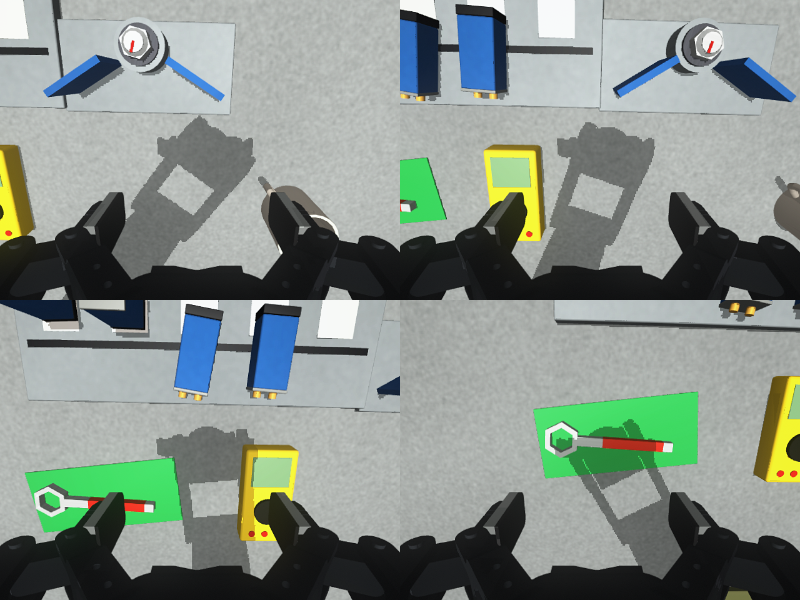

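The wrist views show hex head and red mark between the walls, the two tipped cans with brass terminals towards the robot, and the wrench with its ring to the left. The handle is nearly along -y. I'll take higher views that frame the whole rack and work on full-resolution features.

```bash
cat >> h.py <<'E'
def down(yaw,tilt=0): # tool z: down, tilted by tilt about rack/world y (tilt>0: fingers point away from robot), then yaw
    q=(R.from_euler('z',yaw)*R.from_euler('y',-tilt)*R.from_quat([1,0,0,0])).as_quat(); return q[[3,0,1,2]]
def save(n):
    w=cam('wrist'); np.savez(f'pics/{n}.npz',**w); cv2.imwrite(f'pics/{n}.png',w['image']); return w
def load(n): 
    w=dict(np.load(f'pics/{n}.npz')); w['k1']=float(w['k1']); return w
def masks(im):
    h=cv2.cvtColor(im,cv2.COLOR_BGR2HSV); H,S,V=cv2.split(h); B=lambda c:(c*255).astype(np.uint8)
    return dict(blue=B((H>95)&(H<130)&(S>100)),red=B(((H<8)|(H>172))&(S>130)&(V>90)),green=B((H>45)&(H<75)&(S>120)),
      brass=B((H>12)&(H<30)&(S>90)&(V>60)),white=B((S<25)&(V>215)),dark=B(V<55))
def blobs(m,amin=40):
    cs,_=cv2.findContours(m,cv2.RETR_EXTERNAL,cv2.CHAIN_APPROX_NONE); return sorted([c for c in cs if cv2.contourArea(c)>=amin],key=lambda c:-cv2.contourArea(c))
E
python3 - <<'E'
from h import *
for n,p in [('a',(.53,.02,.32)),('b',(.53,.16,.32)),('c',(.53,-.27,.16)),('d',(.53,-.22,.22)),('e',(.36,.22,.26)),('f',(.30,.30,.26))]:
    try: r.reach(list(p),down(0)); w=save(n)
    except r.MotionError as e: print(n,e); continue
    m=masks(w['image'])
    print(n,w['c'].round(3))
    for k in ('blue','red','white','green'):
        for c in blobs(m[k],60)[:8]:
            (x,y),s,a=cv2.minAreaRect(c); print('  ',k,int(x),int(y),np.round(s,0),round(a),cv2.contourArea(c))
E
```

```text
a [0.602 0.021 0.461]
   blue 243 63 [471.  68.] 2 8058.5
   blue 237 127 [48. 85.] 8 3772.0
   blue 328 125 [42. 85.] 5 3417.0
   blue 521 151 [ 30. 105.] 62 2348.0
   blue 618 155 [41. 41.] 90 1010.5
   red 151 308 [73. 14.] 4 748.5
   red 437 3 [ 6. 23.] 90 66.5
   white 411 81 [46. 47.] 2 2004.0
   white 78 308 [68. 34.] 20 1238.0
   white 243 66 [27. 44.] 90 912.5
   white 327 78 [46. 45.] 90 784.0
   white 609 116 [26. 21.] 90 326.5
   white 78 91 [43. 10.] 2 141.0
   green 136 298 [ 80. 194.] 84 8111.5
   green 109 325 [ 30. 115.] 86 2282.5
   green 70 302 [24. 14.] 30 252.5
b [0.601 0.162 0.462]
   blue 394 46 [ 63. 455.] 88 4922.0
   blue 464 125 [53. 88.] 10 4240.0
   blue 376 127 [46. 86.] 13 3669.0
   blue 615 159 [39. 48.] 90 1057.5
   blue 288 89 [45.  7.] 3 239.5
   blue 147 30 [11. 13.] 90 100.5
   red 262 308 [71. 14.] 4 869.5
   red 572 4 [ 8. 33.] 90 150.5
   white 286 58 [50. 54.] 3 2534.0
   white 543 82 [44. 50.] 8 1941.5
   white 377 77 [45. 47.] 2 989.0
   white 460 79 [47. 47.] 2 818.0
   white 192 299 [29. 66.] 86 502.5
   white 203 49 [23. 56.] 22 262.0
   
[... 407 characters left out ...]
2.0
   blue 110 18 [221.  19.] 2 3251.5
   blue 446 171 [118.  20.] 36 1951.0
   blue 267 168 [ 13. 104.] 59 1175.5
   white 144 71 [61. 60.] 90 3295.5
   white 36 49 [63. 27.] 10 1245.5
   white 364 116 [31. 29.] 90 597.5
   white 333 121 [65. 24.] 83 361.5
   white 563 364 [32.  8.] 53 229.0
   white 621 379 [40.  8.] 16 93.0
e [0.432 0.219 0.402]
   red 307 181 [90. 15.] 4 1217.5
   white 215 180 [88. 49.] 22 2313.0
   white 360 185 [13. 14.] 90 156.5
   green 286 168 [111. 245.] 84 25577.0
f [0.372 0.3   0.402]
   red 392 117 [94. 16.] 4 1352.5
   red 622 161 [ 8. 10.] 45 64.0
   white 297 115 [90. 55.] 24 2687.0
   white 447 122 [14. 15.] 90 181.0
   green 371 106 [119. 256.] 84 28997.0
```

View pics/a.png

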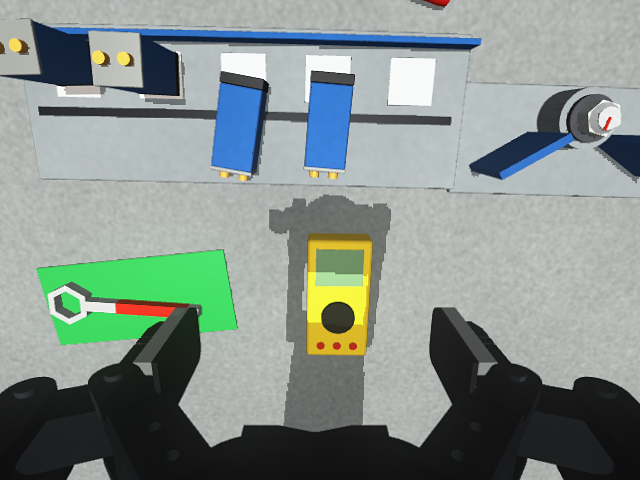

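View pics/c.png

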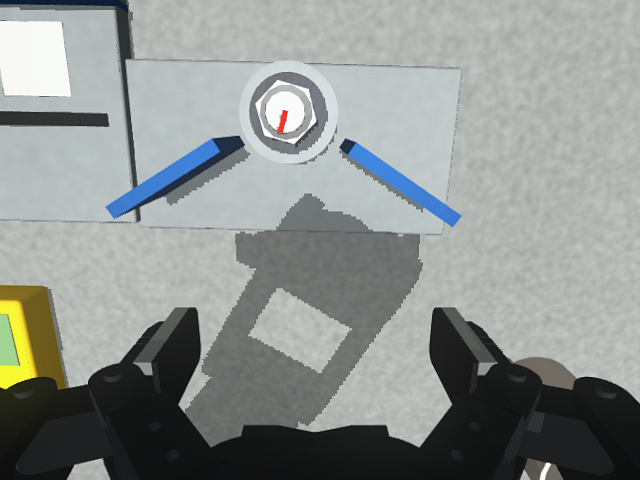

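View a: slot from (38,110) to (451,121), free square at (411,81), and cans with clean bright-blue top faces. View c: hex at (285,112), with the red mark pointing to about 7 o'clock and the wall tops bright blue. Next I'll measure all of these.

```bash
cat > meas.py <<'E'
from h import *
def bright(im):
    h=cv2.cvtColor(im,cv2.COLOR_BGR2HSV);H,S,V=cv2.split(h); return (((H>95)&(H<130)&(S>100)&(V>150))*255).astype(np.uint8)
def rects(w,z,amin=200):
    out=[]
    for c in blobs(bright(w['image']),amin):
        if min(c[:,0,1])<=1 or min(c[:,0,0])<=1 or max(c[:,0,0])>=638: continue
        P=onplane(w,c[:,0,:]+0.0,z)[:,:2]; (x,y),s,a=cv2.minAreaRect((P*1000).astype(np.float32))
        a=np.radians(a); 
        if s[0]<s[1]: s=s[::-1]; a+=np.pi/2
        out.append((x,y,s[0],s[1],np.degrees((a+np.pi/2)%np.pi-np.pi/2)))
    return np.array(out)
E
python3 - <<'E'
from meas import *
np.set_printoptions(suppress=True,precision=1)
for n in 'cd': print('walls',n,rects(load(n),.09))
for n in 'ab': print('caps',n,rects(load(n),.062,1500))
# square
obs=[]
for n,p in [('a',(411,81)),('b',(543,82)),('d',(144,71))]:
    w=load(n); c=[c for c in blobs(masks(w['image'])['white'],500) if cv2.pointPolygonTest(c,p,False)>=0][0]
    M=cv2.moments(c); q=(M['m10']/M['m00'],M['m01']/M['m00']); obs.append((w,q)); P=onplane(w,c[:,0,:],.02)[:,:2]*1000; print('sq',n,onplane(w,[q],.02)*1000,cv2.minAreaRect(P.astype(np.float32)))
print('tri sq',tri(obs)*1000)
# slot
for n in 'ab':
    w=load(n); m=masks(w['image'])['dark']; 
    for c in blobs(m,200):
        P=onplane(w,c[:,0,:],.02)[:,:2]*1000; (x,y),s,a=cv2.minAreaRect(P.astype(np.float32))
        if max(s)>150 and min(s)<60 : print('slot',n,x,y,s,a)
# brass
for n in 'ab':
    w=load(n); print('brass',n,[(np.round(cv2.minAreaRect(c)[0]),cv2.contourArea(c)) for c in blobs(masks(w['image'])['brass'],15) if c[0,0,1]<200])
for n in 'ef':
    w=load(n)
im=load('c')['image'][60:165,210:350]; im2=load('d')['image'][70:160,300:420]
cv2.imwrite('pics/hexcrop.png',np.hstack([cv2.resize(im,(400,300),interpolation=cv2.INTER_CUBIC),cv2.resize(im2,(400,300),interpolation=cv2.INTER_CUBIC)]))
E
```

```text
walls c [[ 575.1 -186.2   71.8    8.1  -59.7]
 [ 571.7 -319.    71.9    8.    56.6]]
walls d [[ 575.2 -186.1   72.2    8.2  -59.5]
 [ 571.7 -318.9   71.6    8.    56.5]]
caps a [[600.9   8.   79.1  40.3  -4.7]
 [599.3  98.4  79.2  40.2 -10.2]
 [682.9  65.7 397.9   5.3  88.5]]
caps b [[599.2  98.8  79.1  40.3 -10.3]
 [601.    8.3  79.1  39.9  -5. ]
 [682.6  63.5 381.4   5.3  88.6]]
sq a [[647.2 -80.7  20. ]] ((646.91015625, -80.61782836914062), (46.79413604736328, 46.50210952758789), 88.41571807861328)
sq b [[647.1 -80.7  20. ]] ((646.787109375, -80.61070251464844), (46.72639083862305, 46.721580505371094), 87.96722412109375)
sq d [[647.4 -80.4  20. ]] ((646.9107666015625, -80.26693725585938), (46.71630859375, 46.08153533935547), 88.56175994873047)
tri sq [647.2 -80.5  20.4]
slot a 684.9970092773438 24.598678588867188 (341.7228698730469, 4.1895365715026855) 88.6070556640625
slot b 684.4109497070312 5.0156707763671875 (312.1366882324219, 4.586966037750244) 88.48796081542969
brass a [(array([18., 46.]), 193.0), (array([100.,  57.]), 172.5), (array([125.,  59.]), 158.5), (array([332., 175.]), 42.0), (array([314., 174.]), 41.5), (array([242., 178.]), 35.5), (array([224., 174.]), 35.0), (array([ 2., 48.]), 26.5)]
brass b [(array([167.,  45.]), 160.5), (array([192.,  44.]), 149.0), (array([445., 174.]), 49.0), (array([464., 176.]), 46.5), (array([356., 174.]), 43.0), (array([374., 177.]), 42.5)]
```

View pics/hexcrop.png

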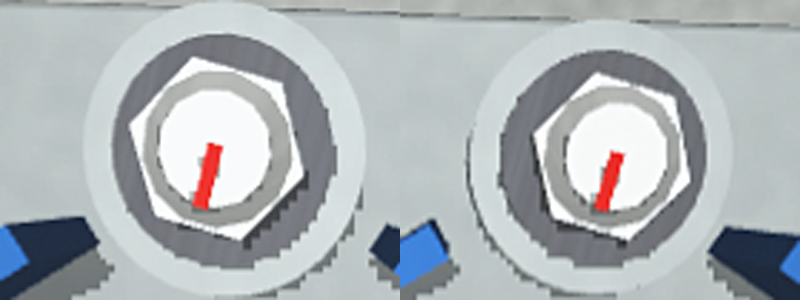

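The mark and hex flats put the head yaw at about -15.5° in world. The walls give the hex axis and the rack pose, the free square confirms them, and the rack yaw is about -1.5°. Next: hex height, cap foot ends, and reachability of the tilted tool.

```bash
cat >> h.py <<'E'
YAW=np.radians(-1.47); RO=np.array([.6392,.0959]); HEX=np.array([.6103,-.2535])
def rack(x,y): return RO+R.from_euler('z',YAW).as_matrix()[:2,:2]@np.array([x,y])
E
python3 - <<'E'
from meas import *
np.set_printoptions(suppress=True,precision=1)
c,d=load('c'),load('d')
print('cone',tri([(c,(284.9,110.4)),(d,(365.1,115.9))])*1000,'flange',tri([(c,(288.4,112.5)),(d,(360.9,117.4))])*1000)
w=load('a'); print(onplane(w,[(333,72.5),(333,84),(327,165),(326,170)],.062)*1000)
print(onplane(w,[(245,76),(244,87)],.062)*1000)
for cx,cy,yaw in [(.600,.008,-.085),(.599,.0985,-.179)]:
  for t in (30,40,50,60):
    a=kin.ik([cx,cy,.045],down(yaw,np.radians(t))); f=rack(.012,0 if cy<.05 else .088)
    b=kin.ik([f[0],f[1],.09],down(YAW,np.radians(t-90))); b2=kin.ik([f[0],f[1],.2],down(YAW,np.radians(t-90)))
    print(cy,t,a is not None,b is not None,b2 is not None, a, b)
E
```

```text
cone [ 610.7 -253.7   84.3] flange [ 610.5 -253.9   58.1]
[[650.3   3.4  62. ]
 [640.1   3.3  62. ]
 [564.    8.3  62. ]
 [559.    9.3  62. ]]
[[647.3  86.7  62. ]
 [637.5  88.1  62. ]]
0.008 30 True True True [-0.1 -0.   2.2 -0.   0.4  1.6] [0.  0.9 1.1 0.1 2.2 1.6]
0.008 40 False True True None [0.  0.8 1.2 0.1 2.  1.6]
0.008 50 False True True None [0.  0.7 1.3 0.  1.9 1.6]
0.008 60 True True True [-0.1 -0.   2.4  3.2  0.3 -1.6] [0.  0.6 1.4 0.  1.7 1.6]
0.0985 30 True True True [ 0.1  0.   2.2 -0.4  0.5  2.2] [0.1 0.9 1.1 0.2 2.2 1.8]
0.0985 40 False True True None [0.1 0.8 1.1 0.1 2.1 1.7]
0.0985 50 False True True None [0.1 0.7 1.2 0.1 1.9 1.7]
0.0985 60 True True True [ 0.2  0.   2.4  4.   0.5 -2.2] [0.2 0.6 1.3 0.1 1.7 1.7]
```

Hex axis (610.5,-253.8), flange z≈0.058 and cone top z≈0.084 fit the text's sizes. Next I'll write the can-standing routine (grasp tilted 30°, finish at -60°) and do the first can.

```bash
cat > cap.py <<'E'
from h import *
def qm(q): return R.from_quat(np.array(q)[[1,2,3,0]]).as_matrix()
def stand(F0,yaw,ylane,h=.055,t=30,dry=False):
    zc=-np.array([np.cos(yaw),np.sin(yaw),0]); F0=np.array([*F0,.041])
    q0=down(yaw,np.radians(t)); q1=down(YAW,np.radians(t-90)); A0,A1=qm(q0),qm(q1)
    tcp0=F0+h*zc+[0,0,.004]+.019*A0[:,2]
    F1=np.array([*rack(.012,ylane),.0205]); tcp1=F1+A1@A0.T@(tcp0-F0)
    pre=tcp0-.09*A0[:,2]; up0=tcp0+[0,0,.09]; up1=tcp1+[0,0,.06]
    ok=[kin.ik(list(p),q) is not None for p,q in ((pre,q0),(tcp0,q0),(up0,q0),(up1,q1),(tcp1,q1),(tcp1+[0,0,.12],q1))]
    print('ik',ok,tcp0.round(3),tcp1.round(3))
    if dry: return
    claw.set_gripper(.062); r.reach(list(pre),q0)
    print('appr stop',r.move_straight(list(tcp0),.08,max_force=12))
    claw.set_gripper(.03); o=r.observe(); print('grip',o['grip_width'],o['grip_force'],np.round(o['position'],4))
    r.move_straight(list(up0),.1)
    for k in (1,2,3):
        f=k/3; r.move_straight(list(up0+(up1-up0)*f),.06,rotation=down(yaw+(YAW-yaw)*f,np.radians(t-90*f)))
    o=r.observe(); print('up',o['grip_width'],np.round(o['position'],4),up1.round(4),o['t'])
    return tcp1,q1
E
python3 - <<'E'
from cap import *
stand((.6482,.0897),np.radians(-10.2),0,dry=True)
p=stand((.6504,.0039),np.radians(-4.8),-.088)
np.savez('pics/goal.npz',tcp=p[0],q=p[1])
cv2.imwrite('pics/s1.png',cam('scene')['image'][100:340,180:500])
E
```

```text
ik [True, True, True, True, True, True] [0.603 0.098 0.029] [0.639 0.096 0.066]
ik [True, True, True, True, True, True] [0.605 0.008 0.029] [0.636 0.008 0.066]
appr stop False
grip 0.041498078812093546 62.18074321746826 [0.6053 0.0077 0.0293]
up 0.04132607211621954 [0.6363 0.008  0.1268] [0.6365 0.0079 0.126 ] 17.5583
```

View pics/s1.png

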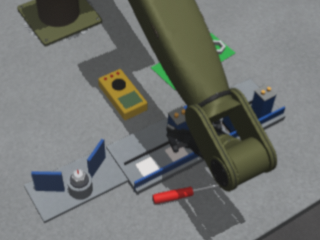

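The arm hides the can, but the grip width of 41.3 mm shows it is held. Lowering now.

```bash
cat >> cap.py <<'E'
def place(tcp1,q1):
    tcp1=np.array(tcp1)
    r.move_straight(list(tcp1+[0,0,.008]),.08); hit=r.move_straight(list(tcp1+[0,0,-.004]),.02,max_force=4)
    o=r.observe(); print('down',hit,np.round(np.array(o['position'])-tcp1,4),np.round(o['contact_force'],1))
    claw.set_gripper(.060); o=r.observe(); print('open',o['grip_width'])
    p=np.array(o['position']); r.move_straight(list(p+[0,0,.11]),.1)
    r.reach([.53,.02,.32],down(0)); print(r.observe()['t'])
E
python3 - <<'E'
from cap import *
g=np.load('pics/goal.npz'); place(g['tcp'],g['q'])
w=save('a2'); cv2.imwrite('pics/a2c.png',w['image'][:250])
E
```

```text
down True [0.0001 0.     0.0001] [1.4 0.3 4.5]
open 0.059442270443746
21.5
```

View pics/a2c.png

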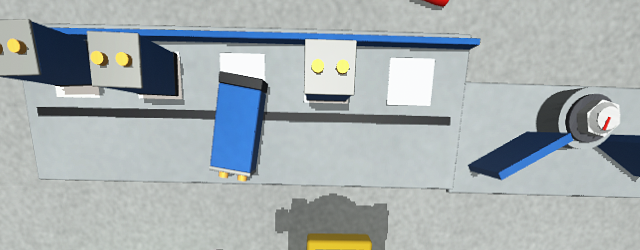

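The first can now stands squarely, with its top at (330,68). Second can next.

```bash
python3 - <<'E'
from cap import *
p=stand((.6482,.0897),np.radians(-10.2),0); place(*p)
w=save('a3')
r.reach([.53,.12,.32],down(0)); b=save('b3'); r.reach([.36,.22,.26],down(0)); save('e3'); r.reach([.30,.30,.26],down(0)); save('f3')
cv2.imwrite('pics/a3c.png',np.vstack([w['image'][:250],b['image'][:250]]))
E
```

```text
ik [True, True, True, True, True, True] [0.603 0.098 0.029] [0.639 0.096 0.066]
appr stop False
grip 0.04140219180164554 62.39808440208435 [0.6037 0.098  0.0293]
up 0.041461588449512955 [0.6385 0.0962 0.1267] [0.6387 0.0959 0.126 ] 27.3583
down True [ 0.0001 -0.      0.    ] [ 1.6 -0.2  5.3]
open 0.06017223022137662
31.2667
```

View pics/a3c.png

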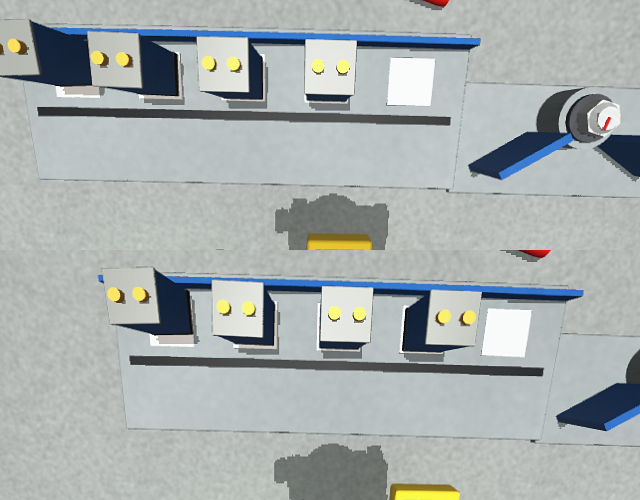

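All four stand in line. Next I'll check lane positions from the brass terminals and measure the wrench.

```bash
cat > wr.py <<'E'
from h import *
def wrench(w,z=.017):
    "ring centre from hole contour; handle from red"
    m=masks(w['image']); im=w['image']
    H,S,V=cv2.split(cv2.cvtColor(im,cv2.COLOR_BGR2HSV))
    red=blobs(m['red'],300)[0]; P=onplane(w,red[:,0,:],z)[:,:2]; (x,y),s,a=cv2.minAreaRect((P*1000).astype(np.float32)); rc=np.array([x,y])
    steel=((S<60)&(V>170)).astype(np.uint8)*255
    cs,hi=cv2.findContours(steel,cv2.RETR_CCOMP,cv2.CHAIN_APPROX_NONE)
    best=None
    for c,h in zip(cs,hi[0]):
        if h[3]<0 or cv2.contourArea(c)<200: continue
        P=onplane(w,c[:,0,:],z)[:,:2]*1000; (cx,cy),rad=cv2.minEnclosingCircle(P.astype(np.float32))
        if 13<rad<22 and np.linalg.norm(rc-[cx,cy])<160: best=(c,cx,cy,rad)
    M=cv2.moments(best[0]); px=(M['m10']/M['m00'],M['m01']/M['m00']); rr=cv2.minAreaRect(red)
    c=onplane(w,[px],z)[0][:2]*1000
    d=c-rc; return dict(px=px,rpx=rr[0],c=c,red=rc,redsize=s,rad=best[3],yaw=np.degrees(np.arctan2(d[1],d[0])),L=np.linalg.norm(d))
E
python3 - <<'E'
from wr import *
np.set_printoptions(suppress=True,precision=1)
a,b=load('a3'),load('b3')
def br(w): return np.array([cv2.minAreaRect(c)[0] for c in blobs(masks(w['image'])['brass'],90) if c[0,0,1]<120 and c[:,0,0].min()>1])
for w in (a,b):
    P=onplane(w,br(w),.122)[:,:2]; P=P[np.argsort(P[:,1])]; L=(P-RO)@R.from_euler('z',YAW).as_matrix()[:2,:2]*1000; print(L.tolist() if 0 else L)
ws=[]
for n in ('e3','f3'):
    try: d=wrench(load(n)); print(d); ws.append((load(n),d))
    except Exception as e: print(n,repr(e))
if len(ws)==2: print(tri([(w,d['px']) for w,d in ws])*1000,tri([(w,d['rpx']) for w,d in ws])*1000)
E
```

```text
[[ 10.7   8.7]
 [ 12.4  76.7]
 [ 13.   96.4]
 [ 20.6 161.8]]
[[ 10.8 -96.8]
 [ 10.9 -77.2]
 [ 13.   97.6]
 [ 20.8 162.9]
 [ 20.  182.6]]
{'px': (201.1025378981434, 175.30182251745867), 'rpx': (307.6548156738281, 182.33248901367188), 'c': array([387.8, 330.7]), 'red': array([380.6, 226.2]), 'redsize': (88.56108093261719, 14.287903785705566), 'rad': 18.97929573059082, 'yaw': np.float64(86.08623769068356), 'L': np.float64(104.74331151079761)}
{'px': (281.76322455669793, 110.01266577261212), 'rpx': (393.00048828125, 118.99372863769531), 'c': array([387.8, 330.8]), 'red': array([379.8, 226.4]), 'redsize': (88.07996368408203, 14.014902114868164), 'rad': 18.94867706298828, 'yaw': np.float64(85.61477778154482), 'L': np.float64(104.73479474329271)}
[387.8 330.8  16.8] [380.1 226.2  15.3]
```

Measured: the placed cans are at rack x ≈ 11, the others at 13 and 20. The wrench ring is at (388,331), yaw 86°, top z 17 mm, as expected. I'll re-measure it, grasp at 90 mm, and bring the ring over the hex to check alignment.

```bash
python3 - <<'E'
from wr import *
np.set_printoptions(suppress=True,precision=4)
r.reach([.36,.22,.26],down(0)); d=wrench(save('e4')); print(d['c'],d['yaw'],d['L'])
yaw=np.radians(d['yaw']); u=np.array([np.cos(yaw),np.sin(yaw)]); g=d['c']/1000-.09*u; q=down(yaw)
claw.set_gripper(.05); r.reach([*g,.08],q)
print('hit',r.move_straight([*g,.0055],.06,max_force=8)); print(r.observe()['position'])
claw.set_gripper(.005); o=r.observe(); print(o['grip_width'],o['grip_force'],o['position'])
r.move_straight([*g,.20],.12); o=r.observe(); print('lift',o['grip_width'],o['contact_force'],o['t'])
Y=np.radians(-17); v=np.array([np.cos(Y),np.sin(Y)]); p=np.array([.6105,-.2537])-.09*v
r.reach([*p,.20],down(Y)); r.move_straight([*p,.105],.1); r.hold(.3); o=r.observe(); print(o['grip_width'],o['position'],o['t']); save('h1')
E
```

```text
[387.7634 330.4895] 86.10210679613111 104.67833851477593
hit False
[0.382  0.2409 0.0059]
0.01204647529630544 61.00406885147095 [0.382  0.2409 0.006 ]
lift 0.012229568772662888 [ 0.5731 -0.9    -2.433 ] 38.9833
0.01243924617168857 [ 0.5247 -0.2275  0.1055] 42.1667
```

View pics/h1.png

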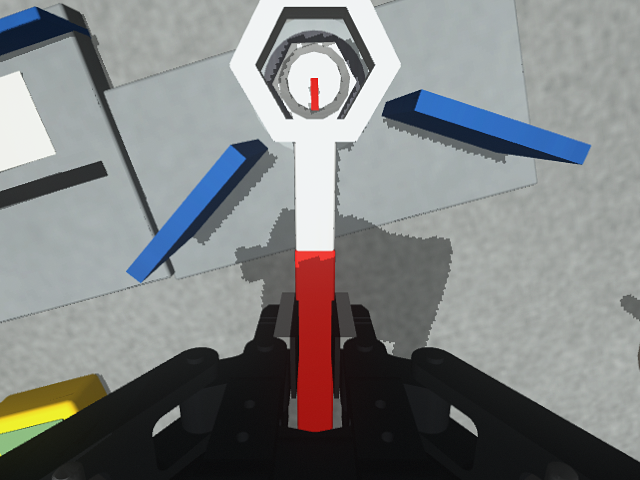

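The ring is over the hex. Outer ring corners at (231,65) and (401,67) give a ring centre of about (316,66) at its top face. The cone's centre is at (315,80), and the red mark is parallel to the handle. Now the numeric check, then lowering.

```bash
cat > turn.py <<'E'
from wr import *
C=np.array([.6105,-.2537]); OFF=np.zeros(2)   # OFF: ring correction in tool frame
def pose(Y,z):
    m=R.from_euler('z',Y).as_matrix()[:2,:2]; p=C-m@(np.array([.09,0])+OFF); return [*p,z],down(Y)
def arc(Y0,Y1,z,step=8,vel=.05,maxf=None):
    n=max(1,int(np.ceil(abs(np.degrees(Y1-Y0))/step)))
    for k in range(1,n+1):
        p,q=pose(Y0+(Y1-Y0)*k/n,z)
        if r.move_straight(p,vel,rotation=q,max_force=maxf): return Y0+(Y1-Y0)*k/n
    return None
E
python3 - <<'E'
from turn import *
np.set_printoptions(suppress=True,precision=4)
w=load('h1')
for z in (.116,): 
    P=onplane(w,[(231,65),(401,67),(316,66),(279,142),(353,142)],z); print(P[:,:2],np.linalg.norm(P[0]-P[1]))
P=onplane(w,[(315,80)],.083)[0]; print('cone',P)
m=R.from_euler('z',np.radians(-17)).as_matrix()[:2,:2]
print('ring err tool frame',m.T@(onplane(w,[(316,66)],.116)[0][:2]-C)*1000,'cone',m.T@(P[:2]-C)*1000)
E
```

```text
[[ 0.6187 -0.2292]
 [ 0.6027 -0.2795]
 [ 0.6107 -0.2543]
 [ 0.5922 -0.2361]
 [ 0.5852 -0.2592]] 0.05285074106839842
cone [ 0.6102 -0.2539  0.083 ]
ring err tool frame [ 0.3282 -0.5519] cone [-0.1979 -0.2888]
```

The ring is within 0.6 mm of the hex. I'll seat it and make the first stroke to the far limit.

```bash
cat >> turn.py <<'E'
LIM=YAW+np.radians(-41)
def seat(Y):
    p,q=pose(Y,.105); o=r.observe()
    p2,_=pose(Y,.059); hit=r.move_straight(p2,.03,max_force=7); o=r.observe(); print('seat',hit,np.round(o['position'],4),np.round(o['contact_force'],1),round(o['grip_width'],4)); return o['position'][2]
def st(tag):
    o=r.observe(); print(tag,np.round(o['contact_force'],1),np.round(o['ft_torque'],2),round(o['grip_width'],4),round(o['t'],1))
E
python3 - <<'E'
from turn import *
z=seat(np.radians(-17)); 
if z<.068:
    p,q=pose(np.radians(-17),z+.001)
    for Y in (-25,-34,-42.4):
        arc(np.radians(Y+8.7),np.radians(Y),z+.001); st(Y)
save('h2')
E
```

```text
seat True [ 0.5241 -0.2273  0.0614] [-1.5  0.5  4.5] 0.0118
-25 [-3.6  2.1  2.4] [0.34 0.55 0.03] 0.012 44.1
-34 [-5.   2.3  3.4] [ 0.36  0.62 -0.02] 0.0122 44.7
-42.4 [-5.2  3.   2.8] [ 0.37  0.55 -0.02] 0.0122 45.3
```

View pics/h2.png

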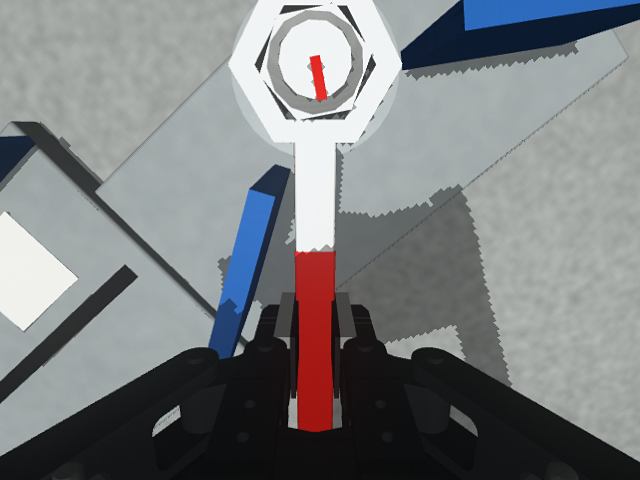

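Seated, and the head follows. The red mark runs (315,56)–(322,100), so it lags the handle by about 8.5°, as the play predicts, and the head is at about -34°. Two full 60° strokes come next.

```bash
cat >> turn.py <<'E'
def reseat(Y0,Y1):
    z=r.observe()['position'][2]
    arc(Y0,Y0+np.radians(6),z); p,q=pose(Y0+np.radians(6),.105); r.move_straight(p,.06); st('lifted')
    arc(Y0+np.radians(6),Y1,.105,step=15,vel=.1); return seat(Y1)
E
python3 - <<'E'
from turn import *
D=np.radians
Y0=D(-42.4)
for k in range(2):
    z=reseat(Y0,D(24.5))
    if z>.0675: save('bad'); print('not seated'); break
    arc(D(24.5),D(-10),z+.0005,vel=.06); st('mid'); arc(D(-10),D(-42.4),z+.0005,vel=.06); st('end'); save(f'h3{k}'); 
cv2.imwrite('pics/h3.png',np.hstack([cv2.resize(cv2.imread(f'pics/h3{i}.png')[:300],(400,188)) for i in (0,1)]) if z<.0675 else cv2.imread('pics/bad.png'))
E
```

```text
lifted [-0.6 -0.3 -2.5] [0.05 0.05 0.02] 0.0121 46.5
seat True [ 0.5283 -0.2911  0.0614] [-1.5  0.8  5. ] 0.0121
mid [-6.   0.9  4. ] [ 0.21  0.66 -0.01] 0.0122 51.3
end [-4.9  2.7  5.2] [ 0.35  0.53 -0.11] 0.0124 52.9
lifted [ 0.1  0.3 -2.9] [ 0.02  0.02 -0.02] 0.0124 54.2
seat True [ 0.5283 -0.2911  0.0614] [-1.   0.2  5.4] 0.0123
mid [-5.9  0.7  3.8] [ 0.24  0.7  -0.03] 0.0122 59.0
end [-5.5  3.1  4.6] [ 0.34  0.57 -0.14] 0.0116 60.6
```

View pics/h3.png

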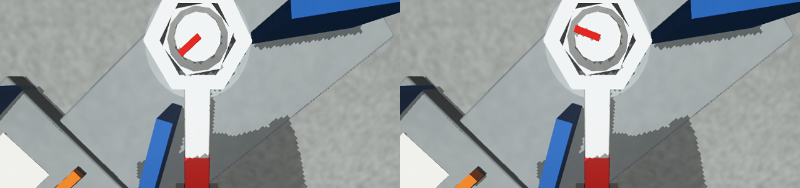

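Both strokes worked: the mark advanced 60° each time and the orange sill is rising at lower left. Final stroke until the stop.

```bash
python3 - <<'E'
from turn import *
D=np.radians
z=reseat(D(-42.4),D(24.5))
arc(D(24.5),D(3),z+.0005,vel=.06); st('mid'); Y=3
while Y>-16:
    s=r.move_straight(pose(D(Y-1.5),z+.0005)[0],.01,rotation=pose(D(Y-1.5),z+.0005)[1],max_force=14); Y-=1.5
    o=r.observe(); T=np.cross(np.array([*(np.array(o['position'][:2])-C),0]),o['contact_force'])[2]; print(Y,s,np.round(o['contact_force'],1),round(T,2))
    if s or abs(T)>1.6: break
w=save('h4'); print('Y',Y)
cv2.imwrite('pics/h4c.png',w['image'][:300])
E
```

```text
lifted [-0.1  0.1 -2.9] [0.07 0.07 0.03] 0.012 61.9
seat True [ 0.5283 -0.2911  0.0614] [-0.9 -0.3  3.6] 0.0124
mid [-5.5  1.3  4.4] [0.11 0.7  0.02] 0.0118 66.0
1.5 False [-5.4 -1.   3.1] 0.08
0.0 False [-6.4 -1.   3.2] 0.09
-1.5 False [-6.4  0.5  3.7] -0.03
-3.0 False [-6.8  0.1  4.3] 0.02
-4.5 False [-7.2 -1.7  5.2] 0.2
-6.0 False [-6.2 -2.   4.3] 0.24
-7.5 False [-7.7 -3.2  3.8] 0.37
-9.0 False [-7.5 -5.2  3.8] 0.56
-10.5 False [-7.4 -6.5  3.1] 0.69
-12.0 False [-7.7 -7.9  2.3] 0.83
-13.5 False [ -8.6 -10.2   2.9] 1.06
-15.0 False [ -9.6 -11.6   1.8] 1.21
-16.5 False [-10.8 -12.9   2.3] 1.37
Y -16.5
```

View pics/h4c.png

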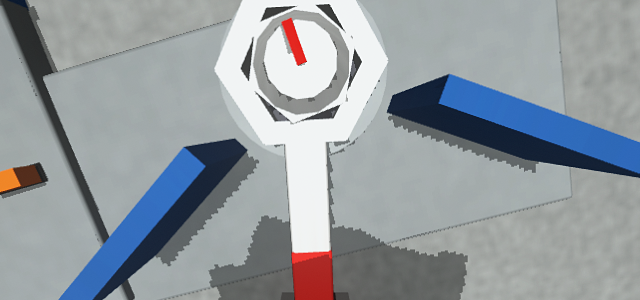

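From -3.5° the torque climbs steadily to 1.37 N m against the usual ~0.3, and the red mark points up-left (302,64)→(287,20). Both mean the head is on its hard stop. I'll unload, lift, check the head and sill, then lay the wrench back.

```bash
python3 - <<'E'
from turn import *
np.set_printoptions(suppress=True,precision=4)
D=np.radians
z=r.observe()['position'][2]
arc(D(-16.5),D(4),z,step=5); st('unl'); r.move_straight(pose(D(4),.2)[0],.06); st('up')
r.reach([.40,.10,.25],down(D(40)))
# original place
d=wrench(load('e4')); yaw=D(d['yaw']); u=np.array([np.cos(yaw),np.sin(yaw)]); g=d['c']/1000-.09*u; q=down(yaw)
r.reach([*g,.15],q); r.move_straight([*g,.02],.08); print(r.move_straight([*g,.0055],.02,max_force=5)); print(r.observe()['position'])
claw.set_gripper(.05); r.move_straight([*g,.12],.1)
r.reach([.36,.22,.26],down(0)); w=save('e5'); 
try: print(wrench(w))
except Exception as e: print(repr(e))
r.reach([.53,-.22,.22],down(0)); h=save('d5'); r.reach([.53,.02,.32],down(0)); a=save('a5'); st('t')
# cans
def br(w): return np.array([cv2.minAreaRect(c)[0] for c in blobs(masks(w['image'])['brass'],90) if c[0,0,1]<120 and c[:,0,0].min()>1])
P=onplane(a,br(a),.122)[:,:2]; print(((P-RO)@R.from_euler('z',YAW).as_matrix()[:2,:2]*1000).round(1).tolist())
red=min(blobs(masks(h['image'])['red'],25),key=lambda c:abs(c[0,0,0]-365)+abs(c[0,0,1]-116)); P=onplane(h,red[:,0,:],.083)[:,:2]; m=P.mean(0)-C
v=cv2.fitLine((P*1000).astype(np.float32),cv2.DIST_L2,0,.01,.01).ravel()[:2]; print('mark',m*1000,np.degrees(np.arctan2(v[1],v[0])),'cam',(-np.degrees(np.arctan2(m[1],m[0]))-1.47+180)/57.3)
# sill height: right end of orange in two views
cv2.imwrite('pics/fin.png',cv2.resize(np.vstack([a['image'][:250],h['image'][:200],w['image'][80:250]]),(600,581)))
E
```

```text
unl [-5.4  0.9  3.6] [-0.05  0.72  0.2 ] 0.0121 72.5
up [-0.7 -0.1 -2.5] [0.02 0.16 0.  ] 0.0108 74.9
True
[0.3825 0.241  0.013 ]
{'px': (175.02140826225119, 170.16892456932595), 'rpx': (282.6661682128906, 177.22938537597656), 'c': array([390.7905, 355.3517]), 'red': array([383.7997, 250.556 ]), 'redsize': (87.80916595458984, 14.274892807006836), 'rad': 18.96742820739746, 'yaw': np.float64(86.18349111223723), 'L': np.float64(105.02861270813202)}
t [-0.1 -0.5 -0.7] [-0.01  0.01  0.05] 0.0499 85.2
[[-28.0, -16.6], [21.0, 161.7], [13.0, 96.3], [12.4, 76.9], [11.0, 8.6]]
mark [4.866  1.8458] 18.114754 cam 2.7531746756763553
```

View pics/fin.png

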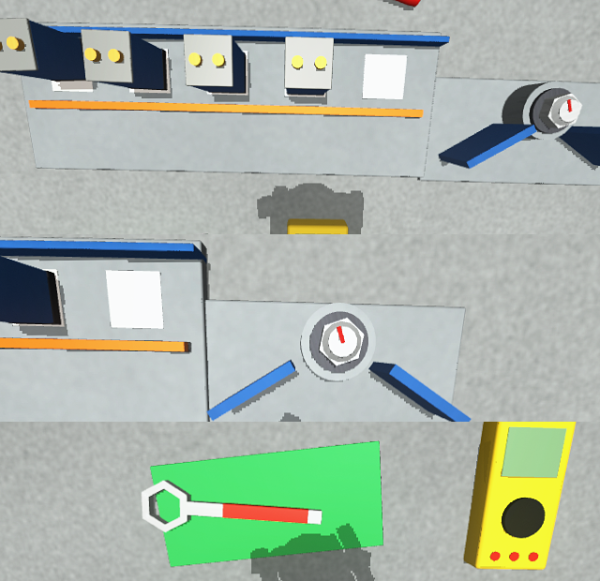

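The cans are fine, but two things need mending: the wrench ring overhangs the mat's left edge (the ring centre moved about 25 mm in +y), and the mark reads about 18°, where the full stop should be about 6.6°. I'll measure the mark more carefully in the stored pictures.

```bash
python3 - <<'E'
from turn import *
np.set_printoptions(suppress=True,precision=2)
def mark(w,c0):
    im=cv2.resize(w['image'],None,fx=4,fy=4,interpolation=cv2.INTER_CUBIC)
    m=masks(im)['red']; c=min([c for c in blobs(m,200)],key=lambda c:np.linalg.norm(c[:,0,:].mean(0)/4-c0))
    P=onplane(w,(c[:,0,:]-1.5)/4,.083)[:,:2]*1000; (x,y),s,a=cv2.minAreaRect(P.astype(np.float32))
    if s[0]<s[1]: a+=90
    return np.array([x,y])-C*1000,s,a
for n,c0 in [('c',(282,121)),('d',(362,124)),('h1',(315,94)),('h2',(318,78)),('h30',(305,70)),('h31',(300,55)),('h4',(294,42)),('d5',(362,108)),('a5',(607,115))]:
    w=load(n); k=mark(w,c0); print(n,k, 'camtilt yaw',np.degrees(np.arctan2(-w['R'][1][1],-w['R'][1][0])))
# sill height: orange right end top corners in d5,a5
for n in ('a5','d5'):
    w=load(n); H,S,V=cv2.split(cv2.cvtColor(w['image'],cv2.COLOR_BGR2HSV)); m=(((H>8)&(H<22)&(S>150)&(V>180)&(np.arange(480)[:,None]<200))*255).astype(np.uint8)
    c=max(blobs(m,300),key=cv2.contourArea)[:,0,:]; e=c[c[:,0]>=c[:,0].max()-1].mean(0); print(n,e,onplane(w,[e],.0345)*1000); globals()[n]=(w,e)
print('sill end',tri([a5,d5])*1000)
G=blobs(masks(load('e4')['image'])['green'],1000); 
w=load('e4'); P=onplane(w,np.vstack(G)[:,0,:],.003)[:,:2]*1000; print('mat',cv2.minAreaRect(P.astype(np.float32)))
E
```

```text
c (array([-5.2 ,  1.62]), (3.0022237300872803, 11.994889259338379), 164.1114044189453) camtilt yaw 0.019873310071250986
d (array([-5.23,  1.65]), (3.1371665000915527, 11.931737899780273), 164.58102416992188) camtilt yaw 0.08495041984293741
h1 (array([-5.1 ,  1.61]), (3.099661350250244, 12.081026077270508), 164.3616180419922) camtilt yaw -17.033037030061948
h2 (array([-4.54,  2.91]), (3.081094264984131, 12.062688827514648), 148.16291427612305) camtilt yaw -42.320276143765746
h30 (array([-0.04,  5.3 ]), (12.02098560333252, 3.0899927616119385), 88.36905670166016) camtilt yaw -42.36637371554344
h31 (array([4.2 , 2.62]), (12.070005416870117, 3.097433090209961), 27.822790145874023) camtilt yaw -42.372678122532434
h4 (array([4.76, 0.71]), (12.097204208374023, 3.0470097064971924), 4.483383655548096) camtilt yaw -16.2996924800157
d5 (array([4.6 , 1.77]), (11.835142135620117, 3.12198805809021), 19.003273010253906) camtilt yaw 0.041652960951323946
a5 (array([4.45, 1.84]), (12.005515098571777, 3.0820651054382324), 16.965368270874023) camtilt yaw -0.051440817235383754
a5 [449.67 120.11] [[ 607.98 -121.73   34.5 ]]
d5 [195.55 119.91] [[ 607.36 -123.7    34.5 ]]
sill end [ 607.71 -122.78   31.33]
mat ((389.1474609375, 246.93600463867188), (109.45498657226562, 238.93714904785156), 6.010883331298828)
```

Precise mark readings: 4.5° pressed on the stop, now 18°, so unloading turned the head back about 12°. I'll pick the wrench up again, redo the last bit while watching the mark, and unload gently.

```bash
cat >> turn.py <<'E'
def mark(w=None):
    w=w or cam('wrist'); c0=proj(w,[[*C,.083]])[0]
    im=cv2.resize(w['image'],None,fx=4,fy=4,interpolation=cv2.INTER_CUBIC)
    c=min([c for c in blobs(masks(im)['red'],200)],key=lambda c:np.linalg.norm(c[:,0,:].mean(0)/4-c0))
    P=onplane(w,(c[:,0,:]-1.5)/4,.083)[:,:2]*1000; (x,y),s,a=cv2.minAreaRect(P.astype(np.float32))
    if s[0]<s[1]: a+=90
    return round((a+90)%180-90,1)
def step(Y,z,dY):
    p,q=pose(np.radians(Y+dY),z); r.move_straight(p,.01,rotation=q,max_force=14); o=r.observe()
    T=np.cross(np.array([*(np.array(o['position'][:2])-C),0]),o['contact_force'])[2]; print(Y+dY,'T',round(T,2),'mark',mark(),np.round(o['contact_force'],1)); return Y+dY,T
E
python3 - <<'E'
from turn import *
import turn
D=np.radians
r.reach([.36,.22,.26],down(0)); d=wrench(save('e6')); print(d['c'],d['yaw'],d['L'])
yaw=D(d['yaw']); u=np.array([np.cos(yaw),np.sin(yaw)]); g=d['c']/1000-.09*u; q=down(yaw)
claw.set_gripper(.05); r.reach([*g,.08],q); r.move_straight([*g,.0055],.06,max_force=8)
claw.set_gripper(.005); st('grip'); r.move_straight([*g,.20],.12)
Y=16; p,q=pose(D(Y),.2); r.reach(p,q); r.move_straight(pose(D(Y),.105)[0],.1); r.hold(.2); w=save('h6'); print('mark',mark(w))
# ring centre check: outer ring corners are image extremes of steel hexagon
z=seat(D(Y)); print('mark',mark())
if z<.0675:
    for _ in range(20):
        Y,T=step(Y,z+.0005,-1.5)
        if T>.5: break
    save('h7'); print('Y',Y)
E
```

```text
[390.80062566 355.45763863] 86.1883046981941 105.23160286563785
grip [-0.2  0.4  4.5] [-0.08  0.12  0.03] 0.0121 89.6
mark 18.6
seat True [ 0.5237 -0.2786  0.0614] [-1.7 -0.4  5. ] 0.0123
mark 18.7
14.5 T 0.14 mark 18.5 [-1.8 -2.1  3.5]
13.0 T 0.2 mark 18.5 [-3.1 -3.   3.5]
11.5 T 0.12 mark 18.6 [-5.5 -2.5  2.7]
10.0 T 0.2 mark 18.5 [-4.5 -3.   2.9]
8.5 T 0.12 mark 18.6 [-5.1 -2.1  4.1]
7.0 T 0.18 mark 17.6 [-4.8 -2.6  4.6]
5.5 T 0.24 mark 16.3 [-4.6 -3.1  4.5]
4.0 T 0.22 mark 14.7 [-4.9 -2.7  4.6]
2.5 T 0.26 mark 13.4 [-5.3 -3.1  3.6]
1.0 T 0.2 mark 11.5 [-4.6 -2.2  3.8]
-0.5 T 0.33 mark 10.1 [-6.1 -3.6  3.1]
-2.0 T 0.23 mark 8.6 [-4.5 -2.4  3.9]
-3.5 T 0.22 mark 7.3 [-4.8 -2.2  4. ]
-5.0 T 0.27 mark 6.6 [-4.9 -2.5  3.2]
-6.5 T 0.48 mark 6.2 [-5.7 -4.7  3.3]
-8.0 T 0.51 mark 5.7 [-5.7 -4.9  4.1]
Y -8.0
```

The stop is at mark 6.6°, exactly as predicted. Now back off in small steps and lift, watching the mark.

```bash
python3 - <<'E'
from turn import *
D=np.radians
z=r.observe()['position'][2]; Y=-8.0
while Y<2:
    Y,T=step(Y,z,2.0)
    if Y>=-4 and abs(T)<.08: break
for zz in (.066,.072,.080,.105):
    r.move_straight(pose(D(Y),zz)[0],.03); print(zz,'mark',mark()); 
st('up')
E
```

```text
-6.0 T 0.13 mark 6.2 [-4.2 -1.   4.7]
-4.0 T -0.07 mark 7.7 [-5.2  1.2  5.2]
0.066 mark 7.8
0.072 mark 7.9
0.08 mark 7.6
0.105 mark 6.8
up [ 18.2  -4.1 -23.5] [-0.56 -2.71  0.15] 0.0117 106.5
```

The mark stays at about 7° (cam ≈ 2.99), but the tool now reads -23 N and the ring may be caught. Looking.

```bash
python3 - <<'E'
from turn import *
w=save('h8'); s=cam('scene'); cv2.imwrite('pics/h8c.png',np.hstack([cv2.resize(w['image'],(480,360)),cv2.resize(s['image'][180:340,190:330],(315,360))]))
E
```

```text
(no output)
```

View pics/h8c.png

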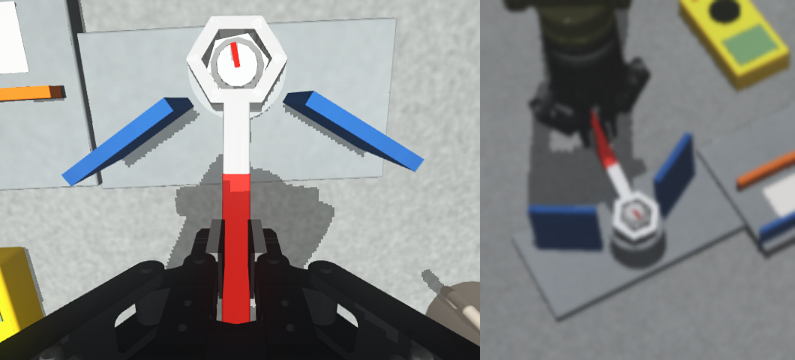

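The ring is still caught on the hex and the handle is tilted up: I lifted while the flats were still in contact. I'll lower it flat again, turn to mid-play, then lift in small checked steps.

```bash
python3 - <<'E'
from turn import *
D=np.radians
for zz in (.090,.078,.070,.0655,.0625):
    r.move_straight(pose(D(-4),zz)[0],.03); o=r.observe(); print(zz,np.round(o['contact_force'],1),np.round(o['ft_torque'],2),mark())
    if o['contact_force'][2]>6: break
z=o['position'][2]; Y=-4
for _ in range(4):
    Y,T=step(Y,z,2.0)
    if mark()>8.3 : break
save('h9')
for k in range(3):
    z+=.004; r.move_straight(pose(D(Y),z)[0],.03); o=r.observe(); print(round(z,4),np.round(o['contact_force'],1),np.round(o['ft_torque'],2),mark())
    if o['contact_force'][2]<-7: break
E
```

```text
0.09 [-11.    2.3   9.3] [0.19 1.26 0.26] 7.1
-2.0 T -0.2 mark 7.1 [-6.7  2.5  4.4]
0.0 T -0.13 mark 7.0 [-6.6  1.4  3.6]
2.0 T -0.12 mark 7.5 [-5.4  1.2  3.4]
4.0 T -0.16 mark 7.7 [-5.4  1.4  2.6]
0.0956 [-0.1  1.5 -4.7] [0.08 0.22 0.07] 7.0
0.0996 [-0.5 -0.  -1.8] [0.08 0.08 0.02] 6.9
0.1036 [-0.1 -0.1 -1.3] [ 0.07 -0.04  0.01] 7.0
```

```bash
python3 - <<'E'
from turn import *
D=np.radians
r.move_straight(pose(D(4),.118)[0],.03); st('a'); print(mark()); r.move_straight(pose(D(4),.14)[0],.03); st('b'); print(mark())
w=save('h10'); s=cam('scene'); cv2.imwrite('pics/h10c.png',np.hstack([cv2.resize(w['image'],(480,360)),cv2.resize(s['image'][180:340,190:330],(315,360))]))
E
```

```text
a [ 0.   0.2 -3. ] [ 0.02  0.06 -0.01] 0.0116 111.3
7.1
b [ 0.1  0.7 -2.2] [0.02 0.05 0.01] 0.012 112.2
6.4
```

View pics/h10c.png

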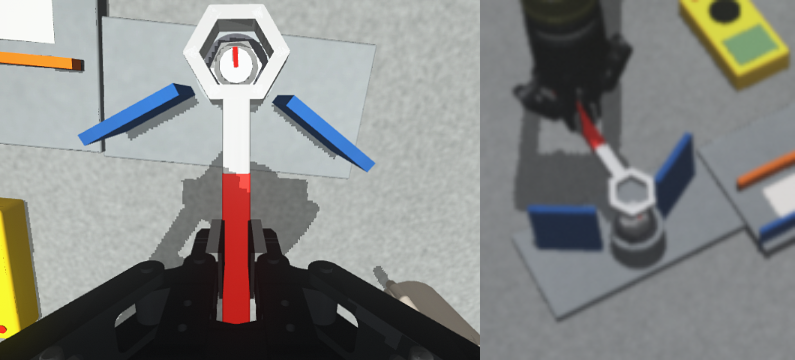

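The wrench is free and the head stays at about 6.8° (stop). The handle is pitched ring-down a little. Next I'll lay it centred on the mat, pressing lightly to level it before release.

```bash
python3 - <<'E'
from turn import *
D=np.radians
r.move_straight(pose(D(4),.22)[0],.12); r.reach([.40,.10,.25],down(D(40)))
yaw=D(88); u=np.array([np.cos(yaw),np.sin(yaw)]); g=np.array([.389,.247])-.0195*u; q=down(yaw)
r.reach([*g,.15],q); r.move_straight([*g,.06],.08)
print(r.move_straight([*g,.0075],.02,max_force=4),np.round(r.observe()['position'],4)); st('touch')
print(r.move_straight([*g,.0075],.02,max_force=18),np.round(r.observe()['position'],4)); st('level')
claw.set_gripper(.05); r.move_straight([*g,.12],.08)
r.reach([.36,.22,.26],down(0)); w=save('e7')
try: print(wrench(w))
except Exception as e: print(repr(e))
r.reach([.53,-.22,.22],down(0)); h=save('d7'); print('mark',mark(h)); r.reach([.53,.02,.32],down(0)); a=save('a7'); t=cam('top'); st('t')
cv2.imwrite('pics/fin2.png',cv2.resize(np.vstack([a['image'][:210],h['image'][:160],w['image'][80:270],t['image'][140:330]]),(560,656))[:600])
cv2.imwrite('pics/fin2.png',cv2.resize(np.vstack([a['image'][:210],w['image'][80:270],t['image'][140:330]]),(600,553)))
E
```

```text
True [0.3881 0.2273 0.033 ]
touch [1.4 0.1 2.6] [ 0.28 -0.07 -0.09] 0.0116 118.0
True [0.388  0.2272 0.009 ]
level [ 0.2 -2.4  3.8] [ 0.2  -0.08 -0.08] 0.0114 119.1
{'px': (206.06300403225808, 169.27755376344084), 'rpx': (313.9439392089844, 172.68145751953125), 'c': array([391.69205066, 325.10948554]), 'red': array([388.28695679, 220.11624146]), 'redsize': (87.84203338623047, 14.423107147216797), 'rad': 18.839399337768555, 'yaw': np.float64(88.14246000959453), 'L': np.float64(105.04844581709402)}
mark 6.9
t [ 0.1 -0.2 -0.1] [ 0.02 -0.02 -0.  ] 0.0499 125.4
```

View pics/fin2.png

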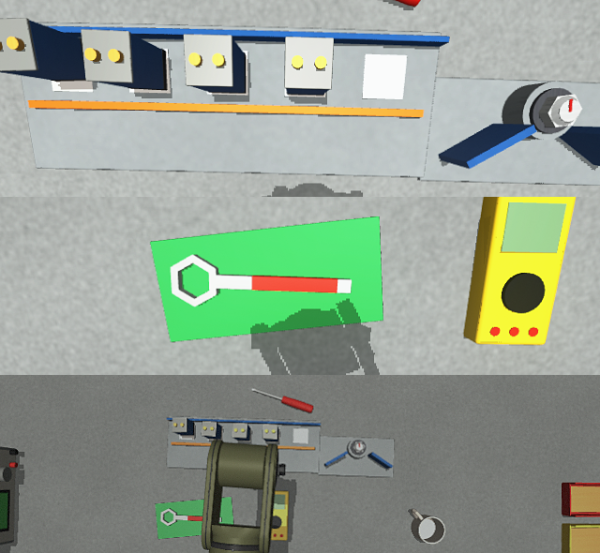

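The wrench lies fully on the mat, four cans stand in the lane, and the sill is up. The mark at 6.9° means cam ≈ 3.0. The meter, mug and driver look undisturbed. Handing in.

```bash
python3 - <<'E'
from h import *
print(order.hand_in())
E
```

```text
the job is handed in; nothing more can be done
None
```

I handed the job in at about 125 s: both tipped capacitors stand in line with the other two, the hex head is at its stop (about 3.0 rad) with the orange sill up, and the wrench lies on the mat, though undoing the first final stroke turned the head back about 12° and I had to fetch the wrench again and redo it.

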